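Lock the etching press's roller bushing with its pin

TASK

Lock the throw-off of the small etching press: take the red-headed lock pin from the wooden tool block and stand it in the guide hole on top of the press frame beside the lever, letting go so that it rests on the bushing inside. Then swing the lever gently up and away from the robot until the bushing's hidden cross-hole comes under the pin and it drops in, stopping there without straining the pin, and finally press the pin straight down past its spring catch until its head sits flush on the guide. Leave the other things where they are.

Things in the scene. Friction and masses are not known exactly. Their poses are not given: they have to be found in the camera images.
- pin: Lock pin, 60 g, head up. Origin: centre of the underside of its head (the face that seats), z up. Head: red cylinder 24 mm across, z 0 to +30 mm. Below: neck 12 mm across, a rounded collar 15 mm across at z -10 to -11 mm, from z -16.5 mm a straight 10 mm shank to the tip at z -52 mm, its last 3 mm chamfered to 6 mm. At the start it stands in a hole of the tool block, head resting on it.
- tool_block: Fixed wooden block 210 x 75 x 65 mm (x, y, z). Origin: centre of its underside, z up. Three holes 18 mm across, 58 mm deep, along its x axis at x = -67, 0 and +67 mm: one holds the pin, the others a gouge each; which is where varies.
- press: Fixed etching press. Origin: centre of the underside of its base (320 x 300 mm), z up, x along the bed (420 x 170 mm, top 98 mm high), y along the rollers. Side frames at y -110 and +110 mm, each 130 mm along x, 40 mm thick, 184 mm high with a steel block (56 mm along x) on top up to 200 mm. The y -110 frame has bushing, guide hole and, outside, the lever; a star wheel outside the other: unused.
- guide_mouth (a point): Centre of the mouth of the vertical guide hole in the steel block of the frame at y -110 mm, at the height where the pin's head seats (200 mm above the table); axes as the press. 17 mm across for 16 mm of depth, then 11.5 mm for 21 mm. Two spring balls in the 17 mm part catch the pin's collar when its head is about 7 mm above the mouth; 8 to 15 N straight down snaps it past them and home.
- lever: Throw-off lever. Origin: on the turning axis, straight below the guide hole, 130 mm above the table. y: the turning axis, as the press's y; z: along the 110 mm arm. Positive turning about y swings it away from the robot. Starts 0.65 to 1.0 rad from upright, towards the robot; end stops 1.3 rad towards, 0.85 rad away. Stays where left: drag about 3 N at the grip, plus its weight (0.22 kg).
- lever_grip (a point): Middle of the lever's black grip, at (0, -89.5, 110) mm of the lever: revolving sleeve 22 mm across, 75 mm long, along y, outward from the frame; pinch or fork it from above, fingers closing along the press's x. The lever is clamped to the bushing at an angle that differs each time: the cross-hole lines up somewhere from 0.45 rad short of upright to 0.45 rad beyond it.
- gouge_a: Bystander: lino gouge with a light wooden mushroom handle 34 mm wide and 44 mm tall, standing blade down in the tool block. Origin: underside of its handle, on its axis, z up.
- gouge_b: Bystander: lino gouge with a blue mushroom handle 34 mm wide and 44 mm tall, standing blade down in the tool block. Origin: underside of its handle, on its axis, z up.
- wax_tray: Bystander: loose aluminium tray of yellow wax, 100 x 80 x 35 mm. Origin: centre of its underside.
- brush_jar: Bystander: loose green closed glass jar, 56 mm diameter, 80 mm tall. Origin: centre of its underside.
- bushing_top (a point): Point under the guide hole, 38 mm below its mouth, where the pin's tip rests on the bushing (its head then 14 mm above the mouth): a hidden barrel of 32 mm radius that turns with the lever, with one radial cross-hole 12 mm wide. When that comes under the pin, the pin falls 7 mm onto the spring balls and locks the lever but for 0.06 rad either way; 12 N more than the drag then strains it.

How it is judged:
By the outcome, as a careful person would: the job done as asked, in the order asked, and still so for the second after the job is handed in, with the robot touching nothing.
It also fails if it takes over 72 s, if anything falls off the work surface, if the arm or the gripper's body presses on something with over 40 N, if the wrist force passes 120 N, or if a joint passes its speed limit or range.

ROBOT

A 6-joint arm with a two-finger parallel gripper is mounted at the origin on the work surface. World frame = base frame: x ahead of the robot, y to its left, z up, the work surface at z = 0. Lengths are in m, angles in degrees, forces in N, time in s.
With the tool pointing down it reaches from about 0.4 to 0.825 m from the base axis. Payload 7 kg.
Tool frame: the origin (TCP) lies midway between the tips of the shut fingers; the grasp point (between the pads) lies 19 mm behind it; z points along the fingers, y is the line along which they close (so a half turn about z gives the same grasp; the last joint's range is limited). The gripper opens to 88 mm and grips with 3 to 60 N. Pads are 19 mm wide; open, the fingers measure 130 mm over their backs; the gripper's body (78 mm by 193 mm) begins 47 mm behind the grasp point.
Start: joints at [-48.237, 20.546, 0.682, 0, -70.136, -16.507], TCP at [0.288, -0.61, 0.196] pointing down, gripper open.
Joint ranges: [-176.03, 176.03], [-82.01, 121.73], [-58.28, 71.71], [-173.87, 95.51], [-174.79, -0.11], [-173.66, 173.66]. Speed limits (degrees/s): [136.94, 136.94, 172.46, 180, 180, 180].

INTERFACE

Orientations are given as a 3x3 rotation matrix whose columns are the frame's x, y, z axes.
In Python, from rig import robot gives the robot as it stands. Calls block until the motion is done:
- robot.goto(position, orientation): joint-space move of the TCP to a pose.
- robot.servo_line(position, ori=None, speed=0.15): straight line of the TCP; ori=None keeps the orientation; speed is the mean speed in m/s.
- robot.movej(angles): joint-space move.
- robot.move_gripper(opening): opening from 0.0 (shut) to 1.0 (fully open); the grip force is fixed at half the most; returns when the fingers have stopped.
- robot.dwell(seconds).
- robot.ik(position, orientation): joint angles nearest the present ones, or None.
- robot.grab_frame(name): name is "side" or "top"; returns (picture, depth): 420x560x3 uint8, red, green, blue; 420x560 float32, m along the optical axis (not along the pixel's ray), 0 where there is no reading.
- robot.camera_info(name): a dict with "vfov" (degrees; the focal length in pixels is half the picture's height over the tangent of half this angle, whatever the lens; pixels are square), "cx", "cy" (the principal point, pixels), "view" (4x4, takes a point from world to camera coordinates). Camera axes: x right, y down, z forward; pixel columns grow to the right and rows downward; lengths in m; the calibration is good to about 2 mm. A picture is of the moment at which its call begins. camera_info takes no time and is no camera call.
A pose or a line that the arm cannot do raises robot.Unreachable and nothing moves.
- robot.job_done(): hands the job in; it is judged then, once.
Readings, each from a call of its own:
- robot.read_t(): time.
- robot.read_qpos(): joint angles.
- robot.read_qvel(): joint speeds.
- robot.read_effort(): joint torques, N m.
- robot.read_position(): TCP position.
- robot.read_tcp_rot(): TCP orientation.
- robot.read_force(): force on the tool from outside, world axes, zero at the start.
- robot.read_ft_torque(): the same for the moment, N m.
- robot.read_grip_width(): opening from 0.0 (shut) to 1.0 (fully open).
- robot.read_finger_force(): force on a finger pad.
Only numpy, scipy, OpenCV 4.12 (cv2) and the standard library are available. Lean on these libraries where they do the work, as an engineer would, in place of code of your own. Each camera call takes 0.05 s, during which the arm holds its last target. There are 200 camera calls.

## Working session

There is one attempt and no reset: what is moved stays moved. The work goes in short steps, each a Python script; the robot and the scene stay as the last script left them, time stands still between calls to the robot, and variables do not carry over. Pictures are saved under pics/ and viewed, at most 10 in all, crops included, and the job is handed in when it is done.

```bash
ls; mkdir -p pics; python3 - <<'E'
from rig import robot
import cv2,numpy as np
for n in("side","top"):
    p,d=robot.grab_frame(n); cv2.imwrite(f"pics/{n}0.png",p[:,:,::-1]); np.savez(f"{n}0.npz",p=p,d=d)
    print(n,robot.camera_info(n),(d>0).mean())
print(robot.read_t(),robot.read_tcp_rot())
E
```

```text
pics
side {'vfov': 54.975275369021254, 'cx': 277.6796390247757, 'cy': 211.07757762199196, 'view': array([[-0.84284873, -0.53803502,  0.01115022,  0.43985097],
       [-0.40734407,  0.62430327, -0.6665705 ,  0.37326771],
       [ 0.35167715, -0.56636008, -0.7453586 ,  0.60405634],
       [ 0.        ,  0.        ,  0.        ,  1.        ]])} 0.9960331632653061
top {'vfov': 50.32058696619935, 'cx': 274.3903952099704, 'cy': 214.39955720724026, 'view': array([[-0.01245122, -0.99965152, -0.02327679, -0.05482603],
       [-0.99655182,  0.01431565, -0.08172845,  0.57519178],
       [ 0.08203319,  0.02217891, -0.99638278,  1.06999883],
       [ 0.        ,  0.        ,  0.        ,  1.        ]])} 0.996109693877551
0.1 [[-9.04462220e-01 -4.26553074e-01 -7.53399691e-04]
 [-4.26553724e-01  9.04461249e-01  1.33015411e-03]
 [ 1.14039500e-04  1.52443959e-03 -9.99998832e-01]]
```

View pics/side0.png

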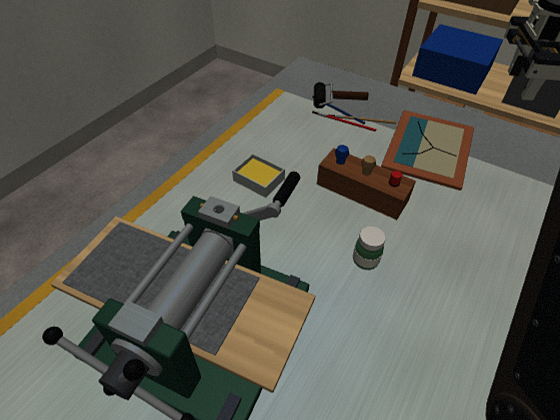

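View pics/top0.png

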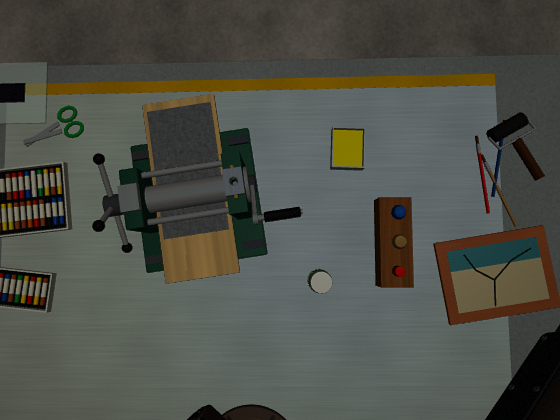

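```bash
cat > h.py <<'E'
import numpy as np,cv2
from rig import robot
def cam(n):
    c=robot.camera_info(n); f=210/np.tan(np.radians(c["vfov"]/2)); V=c["view"]; return c,f,V[:3,:3],V[:3,3]
def ray(n,u,v):
    c,f,R,t=cam(n); d=R.T@np.array([(u-c["cx"])/f,(v-c["cy"])/f,1]); return -R.T@t,d
def onplane(n,u,v,z):
    o,d=ray(n,u,v); return o+d*(z-o[2])/d[2]
def cross(a,b):  # two-view point from (u,v) side, (u,v) top
    (o1,d1),(o2,d2)=ray("side",*a),ray("top",*b)
    s=np.linalg.lstsq(np.c_[d1,-d2],o2-o1,rcond=None)[0]; p,q=o1+d1*s[0],o2+d2*s[1]
    return (p+q)/2,np.linalg.norm(p-q)
def cloud(n,d):
    c,f,R,t=cam(n); v,u=np.mgrid[:420,:560]
    P=np.stack([(u-c["cx"])/f*d,(v-c["cy"])/f*d,d],-1); return (P-t)@R
def blob(mask,near):
    k,l,s,c=cv2.connectedComponentsWithStats(mask.astype(np.uint8))
    i=min((i for i in range(1,k) if s[i,4]>8),key=lambda i:np.hypot(*(c[i]-near))); return l==i,c[i],s[i]
E
python3 - <<'E'
from h import *
S=np.load("side0.npz");T=np.load("top0.npz")
out={}
for n,Z,near,gr,ho in(("side",S,(396,178),(288,188),(219,208)),("top",T,(399,271),(285,213),(235,181))):
    p=Z["p"].astype(int);C=cloud(n,Z["d"])
    m,c,s=blob((p[...,0]>2*p[...,1]+20)&(p[...,0]>2*p[...,2]+20),near); print(n,"red",c,s,onplane(n,*c,.095 if n=="top" else .08), "depth top z",np.percentile(C[m][:,2],[5,50,95]))
    m2,c2,s2=blob((p.max(2)<45)&(C[...,2]>.1)&(C[...,2]<.3),gr); print("grip",c2,s2,np.median(C[m2],0))
    u,v=ho; w=p[v-7:v+8,u-9:u+10].sum(2); print(w)
    out[n]=c2
    if n=="top":
        for z0,z1 in((.194,.206),(.092,.104)):
            M=(C[...,2]>z0)&(C[...,2]<z1)
            k,l,st,ce=cv2.connectedComponentsWithStats(M.astype(np.uint8))
            for i in range(1,k):
                if st[i,4]>100:
                    r=cv2.minAreaRect(C[l==i][:,:2].astype(np.float32)); print(z0,st[i],r)
print(cross(out["side"],out["top"]))
E
```

```text
side red [395.4137931  177.34482759] [390 170  12  16 145] [ 0.4354858  -0.34811232  0.08      ] depth top z [0.01972579 0.08951042 0.09408353]
grip [286.79512195 187.84390244] [273 172  27  35 410] [ 0.55534884 -0.07714545  0.20818152]
[[318 330 318 326 327 329 324 317 326 318 331 312 312 302 337 360 377 394
  421]
 [322 335 320 311 315 314 329 329 320 325 324 318 309 317 324 315 331 328
  354]
 [327 334 322 319 324 324 326 329 329 328 324 337 315 342 328 323 321 317
  311]
 [310 328 333 317 342 322 317 305 297 307 305 303 321 327 334 331 312 318
  319]
 [317 323 320 336 315 284 264 229 207 222 208 236 271 316 331 330 334 332
  332]
 [332 333 337 310 276 222 157 164 109 155 143 186 207 253 307 321 320 325
  321]
 [331 326 341 279 207 159 120 117 130 142 123 128 132 203 274 333 324 326
  323]
 [320 334 319 235 145 139 130 137 138 143 143 137 125 131 262 339 342 326
  315]
 [317 331 317 189 181 222 138 128 135 144 139 141 121 114 276 333 335 327
  329]
 [302 319 314 208 204 216 117 128 135 150 155 134 112 180 304 326 319 315
  308]
 [333 334 320 288 212 111  94 114 123 120 115 105 160
[... 2005 characters left out ...]
776), (0.05694204941391945, 0.04116671159863472), 8.261138916015625)
0.092 [ 142   94   81   77 4621] ((0.764146089553833, 0.14816023409366608), (0.16122566163539886, 0.17012836039066315), 8.009414672851562)
0.092 [152 167  71  19 549] ((0.6601977348327637, 0.13612522184848785), (0.019595220685005188, 0.1650944948196411), 8.081862449645996)
0.092 [156 202  72  16 377] ((0.5826248526573181, 0.1252702921628952), (0.012980111874639988, 0.16581645607948303), 7.931878089904785)
0.092 [ 158  213   82   71 4405] ((0.4945213198661804, 0.11027586460113525), (0.13626229763031006, 0.17094093561172485), 8.118343353271484)
(array([ 0.55952802, -0.0824431 ,  0.20127109]), np.float64(0.001814801625596268))
```

```bash
cat >> h.py <<'E'
def rot(deg): # tool down, y (closing) axis at deg from world x
    a=np.radians(deg); y=np.array([np.cos(a),np.sin(a),0]); z=np.array([0,0,-1.]); return np.c_[np.cross(y,z),y,z]
def red(n,p): 
    p=p.astype(int); return (p[...,0]>2*p[...,1]+20)&(p[...,0]>2*p[...,2]+20)
YAW=8.05
E
python3 - <<'E'
from h import *
print("hole",onplane("side",218.3,209,.2),onplane("top",233.2,181,.2),cross((218.3,209),(233.2,181)))
print("side cam",ray("side",0,0)[0])
S=np.load("side0.npz")["p"]; T=np.load("top0.npz")["p"]
for n,p,(u,v) in(("side",S,(396,178)),("top",T,(399,271))):
    print(p[v-10:v+11,u-8:u+9,0])
q0=robot.read_qpos();print(q0)
for nm,P,A in(("pick",(.437,-.343,.16),(90,-90)),("place",(.633,.019,.30),(90,-90)),("lever",(.56,-.082,.2),(8,188)),("lev2",(.68,-.1,.24),(8,188))):
    for a in A: print(nm,a,robot.ik(P,rot(a)))
E
```

```text
hole [0.62785036 0.01982496 0.2       ] [0.63021275 0.01769917 0.2       ] (array([0.63036155, 0.01783988, 0.19673351]), np.float64(0.0008625081829010797))
side cam [0.31034341 0.34573637 0.69414339]
[[ 46  53  63  74  79  89 100 111 114 115 115 119 117 113 115 116 116]
 [ 61  51  43  40  43  53  57  70  80  98 106 113 113 119 114 110 114]
 [ 84  77  69  60  48  57  77  74  75  86  75  74  87 100 106 111 111]
 [ 92  92  87  81  84 105 122 120 120 120 103  82  58  58  74  84  91]
 [ 78  84  85  82 124 136 134 132 133 135 135 126 101  66  39  49  60]
 [ 74  76  80  82 135 134 133 133 132 130 132 134 138 115  57  42  40]
 [ 79  77  72  63 131 130 130 129 128 130 127 131 131 140  81  69  76]
 [ 75  81  71  38 110 126 136 128 133 131 129 132 135 134  86 101 118]
 [ 76  79  60  42  58  93 125 127 138 137 137 138 121  99  84  89 109]
 [ 72  81  51  43  47  37  80  96 113 119 112 106  83  59  78  82  77]
 [ 81  73  48  45  51  53  53  45  50  67  58  53  49  62  75  76  78]
 [ 94  48  41  50  54  55  56  56  59  58  57  56  52  73  75  79  75]
 [ 91  38  45  50  52  54  58  59  58  59  60  5
[... 2054 characters left out ...]
 72  63  59  58  57  60  64]]
[-4.82364366e+01  2.05882265e+01  6.38331261e-01 -1.97382285e-02
 -7.01357041e+01 -1.65077987e+01]
pick 90 [-17.93099738  10.89776996 -17.54585035   0.         -61.55637968
 -72.06900262]
pick -90 [-17.93099738  10.89776996 -17.54585035   0.         -61.55637968
 107.93099738]
place 90 [  19.34903622   14.02940533    4.88033036    0.          -80.85092502
 -109.34903622]
place -90 [ 19.34903622  14.02940533   4.88033036   0.         -80.85092502
  70.65096378]
lever 8 None
lever 188 [ 11.47849235  10.16682194 -12.97687714   0.         -66.85630092
  -3.47849235]
lev2 8 None
lev2 188 [  7.83807374  20.48594417   6.30020239   0.         -75.81425822
   0.16192626]
```

```bash
python3 - <<'E'
from h import *
a,b=onplane("side",396.9,174.2,.095),onplane("top",400,271.1,.095); print(a,b); p=(a+b)/2
robot.goto([p[0],p[1],.15],rot(-90)); robot.servo_line([p[0],p[1],.069],speed=.12)
print(robot.read_position(),robot.read_force())
robot.move_gripper(0.0); print("w",robot.read_grip_width(),robot.read_finger_force(),robot.read_force())
robot.servo_line([p[0],p[1],.2],speed=.15)
robot.goto([.6292,.0187,.33],rot(-90)); robot.servo_line([.6292,.0187,.269],speed=.1)
print("w",robot.read_grip_width(),robot.read_position(),robot.read_force(),robot.read_t())
ims=[]
for n in("side","top"):
    q,d=robot.grab_frame(n); np.savez(f"{n}1.npz",p=q,d=d)
    u,v=(219,190) if n=="side" else (233,181)
    ims.append(cv2.resize(q[v-70:v+50,u-60:u+60,::-1],(400,400),interpolation=cv2.INTER_CUBIC))
cv2.imwrite("pics/hold1.png",np.clip(np.hstack(ims)*1.5,0,255))
E
```

```text
[ 0.43342936 -0.34238873  0.095     ] [ 0.43672893 -0.34454381  0.095     ]
[ 0.43552241 -0.34383336  0.06957746] [-0.28738403  0.23089447  0.6751356 ]
w -0.0008876223656093621 0.0 [-1.19905424  0.04924975 -0.09851023]
w 0.003679806320967369 [0.6295867  0.01851342 0.26964131] [-0.5612184  -0.35328817  0.88931141] 7.6[ WARN:0@12.720] global loadsave.cpp:1063 imwrite_ Unsupported depth image for selected encoder is fallbacked to CV_8U.
```

View pics/hold1.png

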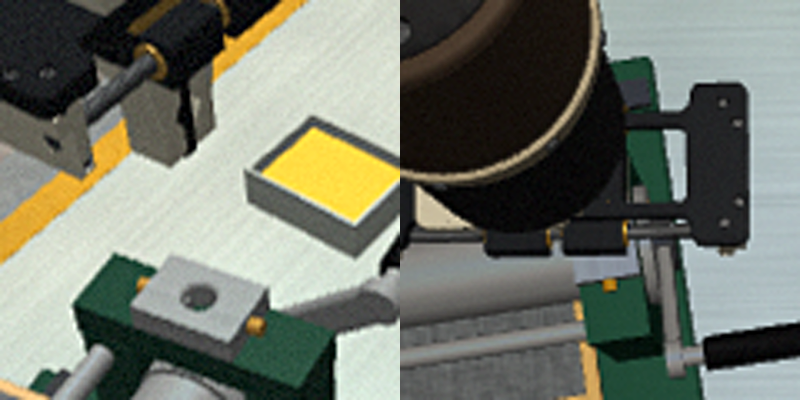

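```bash
python3 - <<'E'
from h import *
for n in("side","top"):
    c,f,R,t=cam(n)
    for P in([.629,.018,.27],[.629,.018,.2]):
        x=R@np.array(P)+t; print(n,P,x[0]/x[2]*f+c["cx"],x[1]/x[2]*f+c["cy"],x[2])
print(robot.read_position(),robot.read_grip_width(),robot.read_tcp_rot())
ims=[np.load(f"{n}1.npz")["p"][:,:,::-1] for n in("side","top")]
q,d=robot.grab_frame("side"); ims[0]=q[:,:,::-1]
cv2.imwrite("pics/full1.png",cv2.resize(np.clip(np.hstack([ims[0][:,100:460],ims[1][:,100:460]])*1.5,0,255).astype(np.uint8),(800,467)))
E
```

```text
side [0.629, 0.018, 0.27] 213.91351649514107 177.08981497577383 0.6138199615826959
side [0.629, 0.018, 0.2] 218.43603211999388 208.03020067480384 0.6659950635958753
top [0.629, 0.018, 0.27] 228.8236924922816 175.90243593913473 0.8529735742244301
top [0.629, 0.018, 0.2] 233.05746401120865 181.58430090242166 0.9227203690923558
[0.62969776 0.01869594 0.2699775 ] 0.010214754442145117 [[ 9.99998768e-01 -5.78927033e-05  1.56854585e-03]
 [-5.83251771e-05 -9.99999960e-01  2.75672093e-04]
 [ 1.56852983e-03 -2.75763239e-04 -9.99998732e-01]]
```

View pics/full1.png

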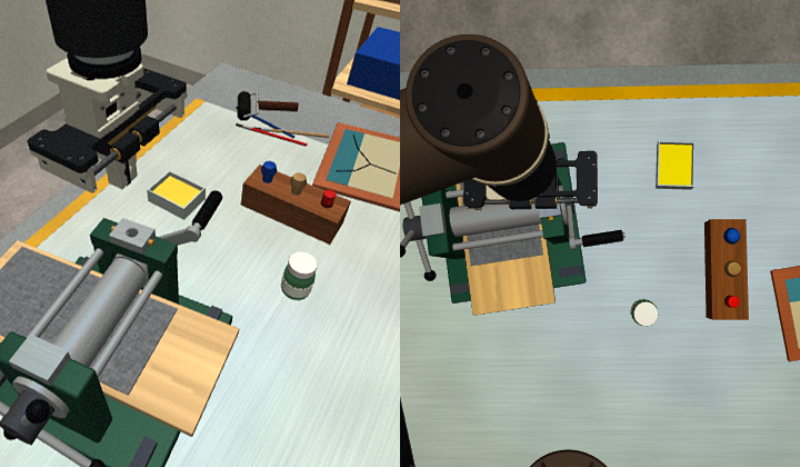

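```bash
python3 - <<'E'
from h import *
Z=np.load("side1.npz"); p,d=Z["p"],Z["d"]; C=cloud("side",d)
for v in range(140,176,4): print(v,[(u,*np.round(C[v,u]*1000).astype(int)) for u in range(198,228,4)])
m,c,s=blob(red("side",p),(396,178)); print(c,s)
m,c,s=blob(red("top",np.load("top1.npz")["p"]),(399,271)); print(c,s)
print(robot.read_qpos(),robot.ik(robot.read_position(),robot.read_tcp_rot()))
E
```

```text
140 [(198, np.int64(603), np.int64(63), np.int64(382)), (202, np.int64(600), np.int64(59), np.int64(380)), (206, np.int64(597), np.int64(55), np.int64(379)), (210, np.int64(592), np.int64(53), np.int64(380)), (214, np.int64(591), np.int64(47), np.int64(376)), (218, np.int64(592), np.int64(39), np.int64(371)), (222, np.int64(619), np.int64(2), np.int64(335)), (226, np.int64(898), np.int64(-326), np.int64(-2))]
144 [(198, np.int64(599), np.int64(68), np.int64(381)), (202, np.int64(598), np.int64(62), np.int64(377)), (206, np.int64(599), np.int64(55), np.int64(372)), (210, np.int64(593), np.int64(53), np.int64(373)), (214, np.int64(591), np.int64(48), np.int64(371)), (218, np.int64(619), np.int64(11), np.int64(333)), (222, np.int64(618), np.int64(3), np.int64(329)), (226, np.int64(890), np.int64(-315), np.int64(-5))]
148 [(198, np.int64(628), np.int64(41), np.int64(342)), (202, np.int64(621), np.int64(41), np.int64(346)), (206, np.int64(620), np.int64(34), np.int64(341)), (210, np.int64(617), np.int64(29), np.int64(339)), (214, np.int64(620), np.int64(19), np.int64(331)), (218, np.int64
[... 2232 characters left out ...]
4(878), np.int64(-184), np.int64(-1)), (202, np.int64(872), np.int64(-192), np.int64(-4)), (206, np.int64(863), np.int64(-197), np.int64(-3)), (210, np.int64(853), np.int64(-202), np.int64(-2)), (214, np.int64(846), np.int64(-208), np.int64(-4)), (218, np.int64(836), np.int64(-212), np.int64(-2)), (222, np.int64(828), np.int64(-218), np.int64(-2)), (226, np.int64(820), np.int64(-224), np.int64(-3))]
[395.34722222 177.33333333] [390 170  12  16 144]
[399.01834862 270.90825688] [393 266  13  11 109]
[ 1.94390426e+01  1.41877424e+01  1.29562581e+00  9.96666948e-03
 -7.70231833e+01  7.05588111e+01] [ 1.94390426e+01  1.41877424e+01  1.29562581e+00  9.96666948e-03
 -7.70231833e+01  7.05588111e+01]
```

```bash
cat >> h.py <<'E'
OFF=.030  # fingertips found this much higher than the reported TCP
def tipz(lo,hi=.06):
    x,y,z=robot.read_position(); q,d=robot.grab_frame("side"); C=cloud("side",d)
    m=(abs(C[...,0]-x)<.03)&(abs(C[...,1]-y)<.075)&(C[...,2]>lo)&(C[...,2]<z+OFF+hi)
    P=C[m]; k=P[P[:,2]<np.percentile(P[:,2],1)+.02]
    return z,np.sort(P[:,2])[[3,10,20,40]],k.min(0),k.max(0),q
E
python3 - <<'E'
from h import *
p=np.array([.4350,-.3435])
print(tipz(.22)[:4])
robot.servo_line([.6292,.0187,.33],speed=.2)
robot.move_gripper(1.0)
robot.goto([p[0],p[1],.095],rot(-90)); robot.dwell(.2)
r=tipz(.104);print(r[:4],robot.read_t())
cv2.imwrite("pics/pick2.png",cv2.resize(np.clip(r[4][80:240,290:490,::-1]*1.5,0,255).astype(np.uint8),(800,640)[:2] if 0 else (750,600)))
E
```

```text
(np.float64(0.2699052810248213), array([0.29935013, 0.30160142, 0.30288466, 0.304663  ]), array([0.61785108, 0.002987  , 0.29880857]), array([0.6414698 , 0.03715342, 0.32015217]))
(np.float64(0.09532721478340934), array([0.12712199, 0.12971186, 0.13168373, 0.13598326]), array([ 0.4245607 , -0.40145232,  0.12558714]), array([ 0.44666089, -0.27957302,  0.14598039])) 11.675
```

View pics/pick2.png

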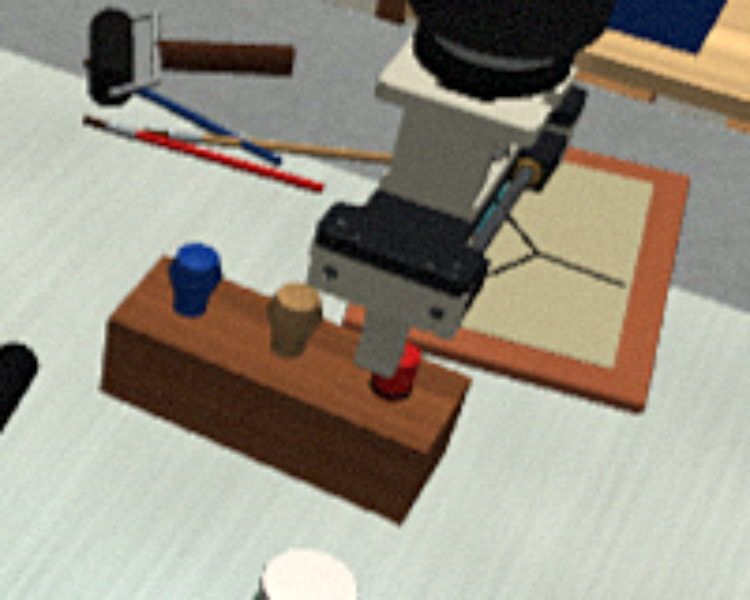

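```bash
python3 - <<'E'
from h import *
p=np.array([.4350,-.3435])
robot.servo_line([*p,.05],speed=.1); print(robot.read_force())
robot.servo_line([*p,.042],speed=.05); print(robot.read_force(),robot.read_position())
robot.move_gripper(0.0); print("w",robot.read_grip_width(),robot.read_finger_force(),robot.read_force())
robot.servo_line([*p,.17],speed=.15)
H=[.6292,.0187]
robot.goto([*H,.30],rot(-90)); robot.servo_line([*H,.242],speed=.1); robot.dwell(.15)
print("w",robot.read_grip_width(),robot.read_position(),robot.read_force(),robot.read_t())
q,d=robot.grab_frame("side"); np.savez("side2.npz",p=q,d=d)
m,c,s=blob(red("side",q),(216,180)); print(c,s)
cv2.imwrite("pics/hold2.png",cv2.resize(np.clip(q[130:230,150:270,::-1]*1.5,0,255).astype(np.uint8),(720,600),interpolation=cv2.INTER_CUBIC))
E
```

```text
[0.96562742 0.17465013 0.7887687 ]
[ 1.11367271  0.50719302 -0.30465434] [ 0.43485293 -0.34346471  0.04191841]
w 0.2670008214781383 29.99580055475235 [ 0.46139059 -2.31448268 -0.44354723]
w 0.2681148771075691 [0.6296787  0.01875264 0.24294011] [ 0.79287291 -0.05980116 -0.8192289 ] 17.0833
[215.52531646 171.56329114] [211 162  10  21 158]
```

View pics/hold2.png

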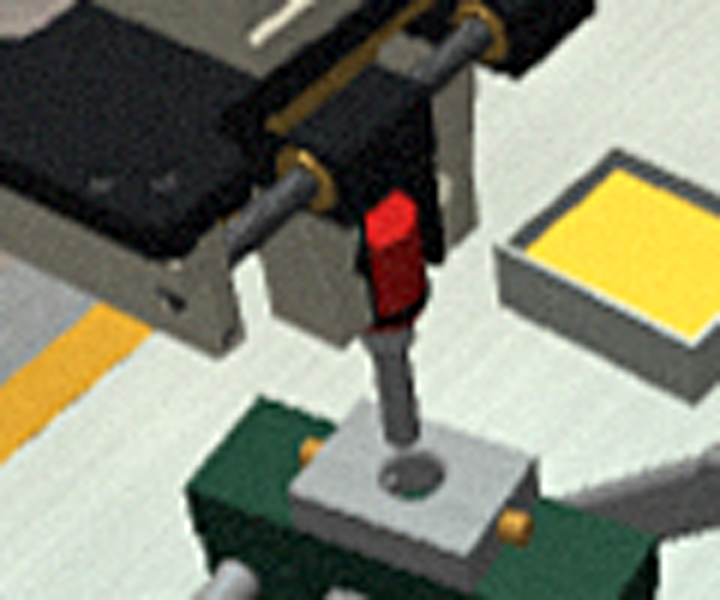

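```bash
python3 - <<'E'
from h import *
p=np.load("side2.npz")["p"].astype(int).sum(2)
for v in range(188,216): print(v,p[v,206:230])
E
```

```text
188 [354 362 458 469 423 260 151 160 153 168 165  99 410 468 450 443 449 433
 441 452 445 467 447 432]
189 [460 461 447 439 465 408 151 111 141 121 141  83 417 474 445 439 446 444
 461 456 443 455 439 442]
190 [454 441 436 438 452 490 217 120 142 152 142 100 297 445 447 445 441 456
 462 452 448 447 444 452]
191 [438 434 440 448 443 492 291 128 134 147 146 122 224 445 445 457 458 450
 451 448 441 437 448 467]
192 [434 428 442 440 455 477 317 147 137 146 137 116 203 443 470 462 451 444
 449 449 438 454 458 474]
193 [447 446 433 448 458 463 304 151 137 147 149 116 113 447 468 462 444 445
 441 450 457 469 453 448]
194 [450 444 452 452 455 461 359 162 124 146 137 124  71 460 475 455 445 444
 451 458 458 458 448 452]
195 [441 440 445 457 436 458 448 190 119 152 157 142  82 429 462 450 449 448
 466 455 469 460 455 454]
196 [441 449 451 426 374 417 453 216 124 138 147 140  85 298 457 448 447 456
 471 462 453 448 459 465]
197 [455 452 435 369 340 343 375 226 154 142 146 139 115 236 454 451 462 459
 461 464 458 454 452 450]
198 [458 446 391 348 341 348 373 263 142 149 151 139 109 252 448 469 4
[... 1083 characters left out ...]
 352 340 343 212 208 253 161 153 152 157 161 157 124 109
 302 364 364 360 352 362]
210 [357 355 347 350 351 349 348 226 236 221 140 151 142 162 157 153 127 197
 346 365 362 353 358 370]
211 [357 354 348 361 354 355 360 296 219 119 112 136 130 137 117 120 185 317
 372 369 363 358 346 368]
212 [369 354 362 368 363 360 370 369 322 224 203 127 105 127 127 226 319 374
 370 365 371 364 357 366]
213 [368 366 372 361 356 364 365 361 373 363 305 266 245 273 283 363 365 364
 352 357 356 372 363 366]
214 [301 339 371 378 370 369 362 366 379 363 372 377 378 367 369 360 357 349
 344 342 344 344 356 368]
215 [147 238 293 306 335 368 370 355 366 371 377 360 359 364 365 352 353 349
 356 353 343 351 351 364]
```

```bash
python3 - <<'E'
from h import *
H=[.6285,.0182]
robot.servo_line([*H,.240],speed=.05)
for z in (.225,.215,.211,.208,.205,.202,.199,.196,.194,.1925):
    robot.servo_line([*H,z],speed=.04); F=robot.read_force(); print(z,robot.read_position().round(4),F.round(1))
    if np.linalg.norm(F)>8: break
q,d=robot.grab_frame("side"); np.savez("side3.npz",p=q); print(robot.read_t(),robot.read_grip_width())
E
```

```text
0.225 [0.6285 0.0181 0.2247] [ 0.6 -0.6 -0.4]
0.215 [0.6284 0.0181 0.2147] [ 0.5  0.1 -0.5]
0.211 [0.6284 0.0182 0.2108] [-0.5  0.1 -0.7]
0.208 [0.6285 0.0181 0.2078] [ 1.  -0.7 -1. ]
0.205 [0.6285 0.0181 0.2048] [ 1.  -0.6 -1.5]
0.202 [0.6285 0.0181 0.2018] [ 1.7 -1.9 -0.8]
0.199 [0.6285 0.0181 0.1988] [ 1.1 -1.7 -1.8]
0.196 [0.6284 0.0182 0.1957] [ 1.7 -2.  -1.3]
0.194 [0.6285 0.0182 0.1938] [ 2.5 -2.  -0.8]
0.1925 [0.6285 0.0182 0.1924] [ 1.1 -1.8 -0.4]
20.3583 0.26414679380284517
```

```bash
cat >> h.py <<'E'
H=np.array([.6285,.0182]); cy,sy=np.cos(np.radians(YAW)),np.sin(np.radians(YAW))
def fork(th,dz=0):  # reported TCP for a lever lean th (towards robot), fork centred on the sleeve
    x,y=-.11*np.sin(th),-.094
    return [H[0]+cy*x-sy*y,H[1]+sy*x+cy*y,.130+.11*np.cos(th)-.019-OFF+dz]
def pinpix():
    q,d=robot.grab_frame("side"); m,c,s=blob(red("side",q),(215,190)); return c,s,q
E
python3 - <<'E'
from h import *
robot.move_gripper(.6); robot.dwell(.2); print(robot.read_force().round(1))
robot.servo_line([*H,.30],speed=.15)
c,s,_=pinpix(); print(c,s)
c_,f,R,t=cam("side"); X=R@np.array([*H,.229])+t; print("expect mid head",X[:2]/X[2]*f+[c_["cx"],c_["cy"]])
robot.goto(fork(.872,.09),rot(188.05)); robot.move_gripper(.55)
robot.dwell(.1); c,s,q=pinpix(); print(c,s,robot.read_t())
cv2.imwrite("pics/lev.png",cv2.resize(np.clip(q[100:250,180:380,::-1]*1.5,0,255).astype(np.uint8),(800,600),interpolation=cv2.INTER_CUBIC))
E
```

```text
[ 0.2 -0.3 -0.4]
[217.97177419 195.5766129 ] [211 186  15  20 248]
expect mid head [216.82053445 196.01896817]
[218.    195.544] [211 186  15  20 250] 23.875
```

View pics/lev.png

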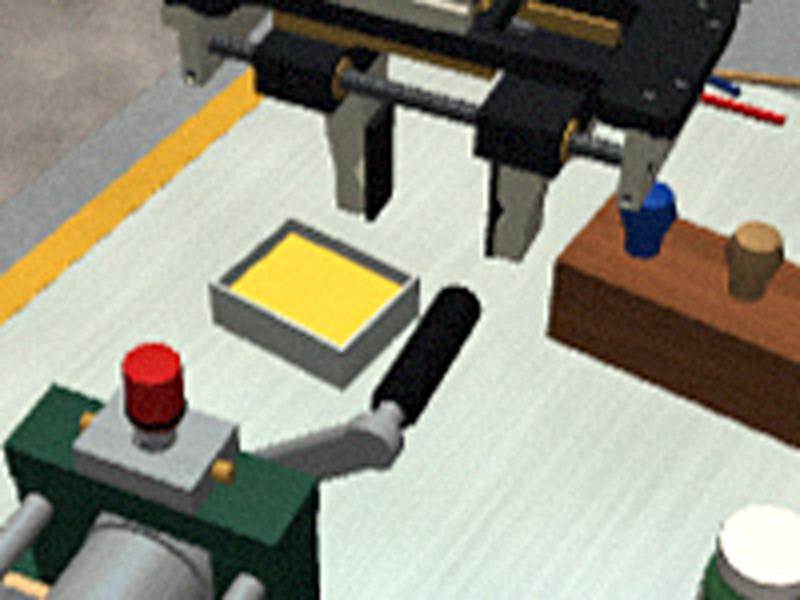

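```bash
python3 - <<'E'
from h import *
robot.servo_line(fork(.872),speed=.12); print(robot.read_position().round(4),robot.read_force().round(1))
robot.move_gripper(.36); print(robot.read_grip_width(),robot.read_force().round(1))
b=robot.read_force()
ux=np.array([cy,sy,0])
c0,s0,_=pinpix(); print(c0,s0)
th=.872;why="end"
while th>-.55:
    th-= .06 if th>.52 else .02
    robot.servo_line(fork(th),speed=.06 if th>.5 else .03)
    F=(robot.read_force()-b); c,s,q=pinpix()
    print(round(th,3),F.round(1),round(float(c[1]-c0[1]),2),end=" | ")
    if c[1]-c0[1]>1.3: why="drop";break
    if F@ux<-11: why="force";break
    if F[2]>10 or F[2]<-10: why="fz";break
print("\n",why,th,robot.read_t(),robot.read_position(),c,s)
cv2.imwrite("pics/lev2.png",cv2.resize(np.clip(q[100:250,180:380,::-1]*1.5,0,255).astype(np.uint8),(800,600),interpolation=cv2.INTER_CUBIC))
E
```

```text
[ 0.5589 -0.0867  0.1525] [-0.7 -0.2  0.3]
0.3642120617864724 [ 0.6 -0.7 -0.2]
[217.99601594 195.58167331] [211 186  15  20 251]
0.812 [-0.1  0.7 -0.2] 0.04 | 0.752 [-4.9  1.1  0.4] 0.08 | 0.692 [-4.8  0.7  0.1] 0.64 | 0.632 [-3.5  2.2  0.2] -1.31 | 0.572 [-2.8  1.5  0.6] 0.56 | 0.512 [-2.5  1.7  0.6] 0.7 | 0.492 [-3.1  2.2 -0.2] 0.76 | 0.472 [-3.3 -0.1  0.7] 0.93 | 0.452 [-3.1  0.3  0.5] 0.95 | 0.432 [-3.7  0.7  1. ] 1.08 | 0.412 [-3.4  0.6  0.8] 1.13 | 0.392 [-3.6 -0.1  0.9] 2.94 | 
 drop 0.3919999999999997 29.0333 [ 0.60029519 -0.0807066   0.18269811] [216.85425101 198.51821862] [209 189  16  20 247]
```

View pics/lev2.png

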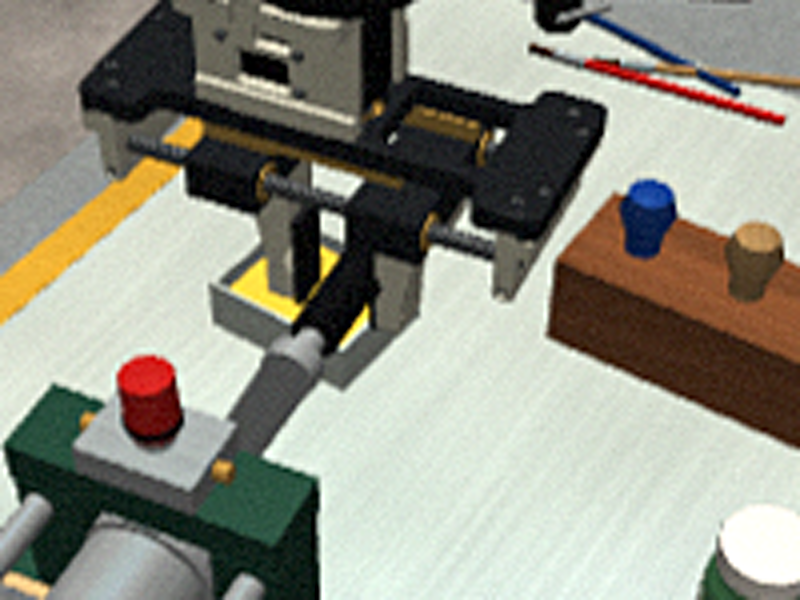

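```bash
python3 - <<'E'
from h import *
robot.move_gripper(.6); p=robot.read_position(); robot.servo_line([p[0],p[1],.30],speed=.15)
c,s,_=pinpix(); print(c,s)
robot.move_gripper(0.0); robot.goto([*H,.26],rot(188.05)); robot.servo_line([*H,.215],speed=.1); robot.dwell(.1)
b=robot.read_force(); z=.215; mx=0
while z>.193:
    z-=.0008; robot.servo_line([*H,z],speed=.02); f=(robot.read_force()-b); mx=max(mx,f[2])
    print(round(z,4),robot.read_position()[2].round(4),f.round(1),end=" | ")
    if f[2]>26: break
print("\n",mx,robot.read_t())
E
```

```text
[216.89795918 198.30204082] [210 189  15  20 245]
0.2142 0.2145 [ 0.  -0.3 -0. ] | 0.2134 0.2133 [-0.5  0.6  0. ] | 0.2126 0.2125 [ 0.3 -0.5 -0.4] | 0.2118 0.2117 [ 0.2 -0.4 -0.3] | 0.211 0.2109 [-0.   0.3 -0.5] | 0.2102 0.2101 [-0.3 -0.   0.3] | 0.2094 0.2093 [-0.1  0.2 -0.2] | 0.2086 0.2085 [ 0.1 -0.  -0.2] | 0.2078 0.2077 [-0.6 -0.5  0.5] | 0.207 0.2069 [0.4 0.1 0.5] | 0.2062 0.2061 [-1.  -0.2  0.1] | 0.2054 0.2055 [ 0.8  0.  -0.4] | 0.2046 0.2048 [0.2 0.  1.2] | 0.2038 0.2039 [-0.2 -0.5  3.1] | 0.203 0.2026 [-1.  -0.2  2.3] | 0.2022 0.2017 [ 0.3 -0.1  0.2] | 0.2014 0.2011 [-0.8  0.5 -0.6] | 0.2006 0.2005 [ 0.3  0.4 -0.1] | 0.1998 0.2001 [-1.2 -1.   2.5] | 0.199 0.1999 [-1.9  0.2  5.7] | 0.1982 0.1999 [-4.1  0.7 10.2] | 0.1974 0.1998 [-5.1  2.3 14.6] | 0.1966 0.1997 [-6.6  2.5 17.7] | 0.1958 0.1997 [-8.9  3.  21.9] | 0.195 0.1997 [-10.6   4.1  26. ] | 0.1942 0.1996 [-13.2   3.3  29.2] | 
 29.235046003912636 39.3417
```

```bash
python3 - <<'E'
from h import *
robot.servo_line([*H,.28],speed=.1); robot.dwell(.3)
c,s,q=pinpix(); print(c,s,robot.read_t())
cv2.imwrite("pics/fin.png",cv2.resize(np.clip(q[100:250,180:380,::-1]*1.5,0,255).astype(np.uint8),(800,600),interpolation=cv2.INTER_CUBIC))
E
```

```text
[217.26556017 200.23651452] [210 191  15  20 241] 40.7
```

View pics/fin.png

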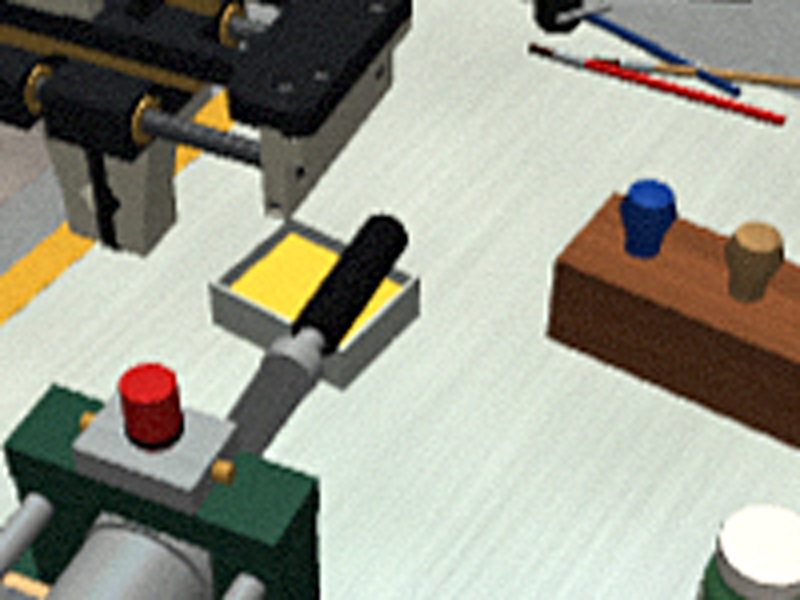

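The head still stands about 4–5 mm proud: the cross-hole is only at the edge of its play, so the tip wedged. I'll centre the lever by a few hundredths of a radian, watching the force, then press again.

```bash
python3 - <<'E'
from h import *
th=.437; ux=np.array([cy,sy,0])
robot.move_gripper(.6); robot.goto(fork(th,.08),rot(188.05)); robot.servo_line(fork(th),speed=.12)
robot.move_gripper(.36); b=robot.read_force(); c0,_,_=pinpix(); hit=None
while th>.30:
    th-=.01; robot.servo_line(fork(th),speed=.03)
    f=np.mean([(robot.read_force()-b)@ux for _ in range(3)]); c,s,q=pinpix()
    print(round(th,3),f.round(1),(c-c0).round(2),end=" | ")
    if hit is None and f<-2: hit=th
    if f<-7.5 or (hit and hit-th>.045): break
print("\n",hit,th,robot.read_t(),c,s)
E
```

```text
0.427 1.1 [0. 0.] | 0.417 0.3 [ 0.01 -0.08] | 0.407 0.7 [-0.03 -0.03] | 0.397 0.2 [0.   0.01] | 0.387 -0.6 [ 0.02 -0.04] | 0.377 -3.3 [ 0.06 -0.02] | 0.367 -2.9 [0.18 0.  ] | 0.357 -2.4 [ 0.19 -0.07] | 0.347 -2.6 [ 0.17 -0.03] | 0.337 -2.9 [0.2  0.04] | 0.327 -2.6 [0.24 0.08] | 
 0.37699999999999995 0.3269999999999999 47.0 [217.50205761 200.46090535] [210 191  16  20 243]
```

```bash
python3 - <<'E'
from h import *
robot.move_gripper(.6); p=robot.read_position(); robot.servo_line([p[0],p[1],.29],speed=.2)
robot.move_gripper(0.0); robot.goto([*H,.24],rot(188.05)); robot.servo_line([*H,.207],speed=.1); robot.dwell(.1)
b=robot.read_force(); z=.207
while z>.185:
    z-=.001; robot.servo_line([*H,z],speed=.025); f=robot.read_force()-b
    print(round(z,4),robot.read_position()[2].round(4),f.round(1),end=" | ")
    if f[2]>26: break
robot.servo_line([*H,.28],speed=.15); robot.dwell(.2)
c,s,q=pinpix(); print("\n",c,s,robot.read_t())
cv2.imwrite("pics/fin2.png",cv2.resize(np.clip(q[100:250,180:380,::-1]*1.5,0,255).astype(np.uint8),(800,600),interpolation=cv2.INTER_CUBIC))
E
```

```text
0.206 0.2063 [ 0.9 -1.   0.6] | 0.205 0.2049 [ 0.9 -1.8  0.2] | 0.204 0.2039 [ 0.  -0.4  0.5] | 0.203 0.2029 [ 0.1 -1.   0.5] | 0.202 0.2019 [ 1.8 -1.2  0.6] | 0.201 0.2009 [ 1.   0.3 -0.1] | 0.2 0.2 [ 1.3 -1.  -0.3] | 0.199 0.1997 [-1.9  1.2  5.7] | 0.198 0.1997 [-3.6  1.1  9.8] | 0.197 0.1996 [-5.5  1.3 15. ] | 0.196 0.1996 [-7.9  2.5 19.7] | 0.195 0.1995 [-9.   3.4 24.6] | 0.194 0.1995 [-11.2   3.4  30.1] | 
 [217.48979592 200.65306122] [210 191  16  20 245] 54.6167
```

View pics/fin2.png

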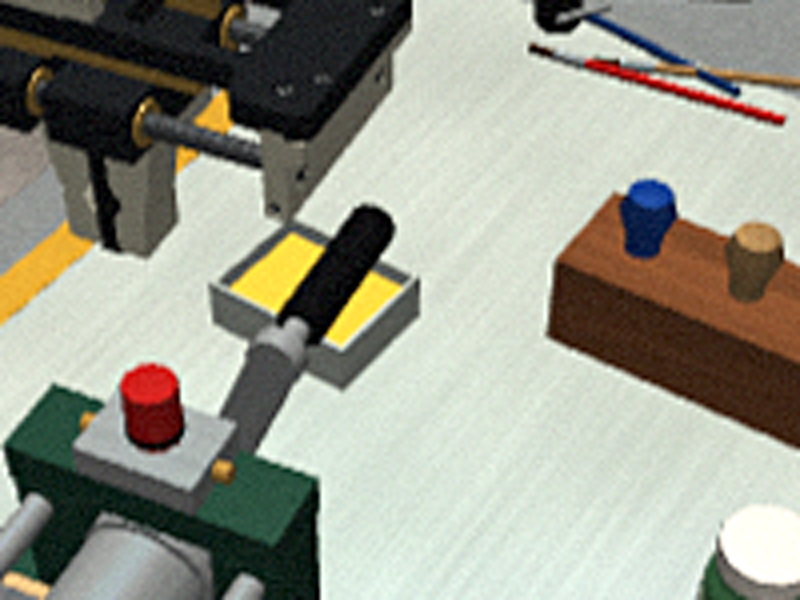

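```bash
python3 - <<'E'
from h import *
D=np.median([robot.grab_frame("side")[1] for _ in range(3)],0); C=cloud("side",D)
q,d=robot.grab_frame("side"); m,c,s=blob(red("side",q),(217,200))
print("head",np.percentile(C[m][:,2],[2,25,50,75,90,98]).round(4))
for u,v in((214,192),(217,192),(220,192),(217,194),(215,195)): print(u,v,C[v,u].round(4),q[v,u])
r=np.hypot(C[...,0]-.6285,C[...,1]-.0182); b=(r>.017)&(r<.026)&(C[...,2]>.19)&(C[...,2]<.21); print("block",np.median(C[b][:,2]),b.sum())
S=np.load("side0.npz")["d"]; C0=cloud("side",S); print("block0",[C0[v,u,2].round(4) for u,v in((206,203),(218,218),(230,212),(218,199))])
print(robot.read_t())
for v in range(188,216): print(v,[tuple(x) for x in q[v,215:218].tolist()])
E
```

```text
head [0.2058 0.216  0.226  0.2277 0.2283 0.2289]
214 192 [0.6391 0.0124 0.2273] [140  16  17]
217 192 [0.635  0.0098 0.2273] [140  15  13]
220 192 [0.6298 0.0084 0.2291] [141   8   5]
217 194 [0.6321 0.0135 0.2275] [143  26  23]
215 195 [0.6327 0.0176 0.2284] [143  25  22]
block 0.1976991235486677 263
block0 [np.float64(0.1976), np.float64(0.1976), np.float64(0.1975), np.float64(0.1995)]
54.8167
188 [(147, 154, 143), (149, 156, 144), (147, 153, 144)]
189 [(149, 157, 148), (152, 162, 152), (148, 160, 152)]
190 [(143, 134, 123), (144, 134, 127), (143, 126, 118)]
191 [(135, 55, 48), (139, 56, 49), (138, 27, 24)]
192 [(139, 10, 8), (144, 19, 16), (140, 15, 13)]
193 [(140, 18, 17), (143, 25, 21), (138, 17, 16)]
194 [(140, 19, 18), (145, 24, 22), (143, 26, 23)]
195 [(143, 25, 22), (138, 19, 16), (140, 21, 19)]
196 [(140, 20, 18), (144, 25, 23), (142, 21, 23)]
197 [(142, 25, 24), (144, 25, 24), (145, 28, 22)]
198 [(147, 27, 26), (141, 22, 18), (150, 27, 26)]
199 [(151, 26, 26), (153, 29, 24), (148, 23, 22)]
200 [(126, 20, 15), (139, 26, 21), (137, 27, 27)]
201 [(67, 7, 2), (91, 13, 15), (75, 7, 10)]
202 [(59, 8, 2), (59, 5, 3), (65, 16, 14)]
203 [(68, 9, 10), (66, 14, 11), (59, 0, 1)]
204 [(67, 11, 10), (63, 7, 2), (67, 14, 13)]
205 [(64, 10, 8), (66, 11, 11), (61, 0, 1)]
206 [(65, 9, 7), (69, 13, 8), (62, 5, 3)]
207 [(61, 1, 0), (68, 12, 14), (63, 8, 2)]
208 [(67, 7, 9), (67, 10, 12), (65, 8, 6)]
209 [(62, 12, 14), (70, 9, 8), (69, 5, 7)]
210 [(33, 11, 10), (45, 0, 1), (51, 5, 1)]
211 [(1, 0, 0), (0, 0, 0), (0, 0, 5)]
212 [(63, 54, 53), (51, 42, 44), (40, 12, 13)]
213 [(111, 108, 108), (105, 103, 100), (94, 80, 79)]
214 [(117, 126, 123), (123, 131, 126), (121, 131, 127)]
215 [(123, 126, 124), (119, 125, 123), (120, 124, 124)]
```

```bash
python3 -c "
from rig import robot
print(robot.job_done())"
```

```text
the job is handed in; nothing more can be done
None
```

The throw-off is locked and the job handed in at about 55 s: the pin went into the guide, dropped as the lever came up, and is pressed flush (head top measured 30.1 mm above the steel block), though after the first press I nudged the lever about 0.05 rad further at about 3 N, wrongly suspecting a jam, and pressed again.

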